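# Dress the revolving praline stand and present the red-lidded jar

### The arm

A 7-joint arm with a two-finger parallel gripper is mounted at the origin on the work surface. World frame = base frame: x ahead of the robot, y to its left, z up, the work surface at z = 0. Lengths are in m, angles in degrees, forces in N, time in s.
With the tool pointing down it reaches from about 0.425 to 0.875 m from the base axis. Payload 8.4 kg.
Tool frame: the origin (TCP) lies midway between the tips of the shut fingers; the grasp point (between the pads) lies tcp_to_grasp behind it (tcp_to_grasp is the distance from the TCP to the grasp point, in m); z points along the fingers, y is the line along which they close (so a half turn about z gives the same grasp; the last joint's range is limited). The gripper opens to 85 mm and grips with 20 to 120 N. Pads are 22 mm wide; open, the fingers measure 114 mm over their backs; the gripper's body (76 mm by 85 mm) begins 54 mm behind the grasp point. The pads swing forward as they close: fully open they stand 13 mm farther back than shut.
Start: joints at [66.051, 19.091, 2.286, 83.961, -0.768, 76.965, -3.352], TCP at [0.204, -0.617, 0.231] pointing down, gripper open.
Joint ranges: [-147.57, 147.57], [-21.85, 119.76], [-74.77, 79.35], [14.55, 137.4], [-85.83, 265.84], [4.83, 119.75], [-152.11, 152.11]. Speed limits (degrees/s): [127.2, 127.2, 159.86, 159.86, 180, 180, 180].

### API

Orientations are given as [roll, pitch, yaw] about the fixed x, y, z axes, in that order (R = Rz(yaw) Ry(pitch) Rx(roll)).
In Python, from bench import sense, camera, sign_off, tcp_to_grasp gives the robot as it stands.
- The arm moves only by the tool drive_tool, never from a script. Its argument "steps" is a list of rows, each a list of 5 numbers: the shift along the tool's x, y, z in mm, then the turn about the tool's z in degrees, then the opening, from -1 (shut) to 1 (fully open). In form: [[dx, dy, dz, twist, gripper], ...]. A call has 1 to 10 rows; each row shifts and turns the commanded pose from where the row before left it, along the tool's axes as they then stand; what a row does not reach is not made up. A row lasts 1/8 s, in which the tool goes at most 62.5 mm and 10.7 degrees, less where a joint would pass 70% of its speed; a pose out of reach is approached as far as the arm can. A call with a gripper value outside its range is refused whole. The fingers move at their own pace and stop on an object; "grip_force" is the grip in N (left out, the last holds). Time passes only in rows, so rows that do not move let the fingers close. It gives the time, the measured TCP pose, the force, the opening and the grip force at its end, in the units of the state.
- sense(): the state, without advancing time (a new reading comes with each control period).
- camera(name): name is "scene" or "top" or "wrist"; returns a dict with "frame" (480x640x3 uint8, blue, green, red), "K" (3x3 intrinsics, pixels), "dist" ([k1, k2, p1, p2, k3] as OpenCV has them; the pictures are not rectified), "extrinsics" (4x4, takes a point from camera to world coordinates). Camera axes: x right, y up, looking along -z (the intrinsics and any distortion apply to the point x, -y, -z); pixel columns grow to the right and rows downward; lengths in m; the calibration is good to about 2 mm. A picture is of the moment at which its call begins. There is no depth.
- sign_off(): hands the job in; it is judged then, once.
The state is a dict: "t": time; "qpos": joint angles; "qd": joint speeds; "joint_efforts": joint torques, N m; "eef_pos": TCP position; "tcp_rot": TCP orientation; "wrist_force": force on the tool from outside, world axes, zero at the start; "torque": the same for the moment, N m; "finger_gap": opening from 0.0 (shut) to 1.0 (fully open); "grasp_force": force on a finger pad.
Only numpy, scipy, OpenCV 4.12 (cv2) and the standard library are available. Lean on these libraries where they do the work, as an engineer would, in place of code of your own. Each camera call takes 0.05 s, during which the arm holds its last target. There are 200 camera calls.

### The job

Pick up the white praline plate by its brass bar handle, keep it level, and lower it over the two steel pins in the middle of the revolving stand until it lies flush on the brass hub. Then turn the stand until the jar with the red lid is lined up with the brass pointer on the stand's foot, and hold it still there: finish with the gripper still holding the plate's handle or the stand, do not let go. Leave the other things on the counter where they are.

Things in the scene. Friction and masses are not known exactly. Their poses are not given: they have to be found in the camera images.
- plate: loose white plate 120 (x) x 90 (y) x 10 mm, 0.25 to 0.5 kg; origin at the centre of its underside, z up; the same either way round. Two 13 mm through holes on its x axis, 45 mm either side of centre. Over its centre a brass bar handle along x: 64 long, 12 wide, 14 mm high, mid-height 57 mm above the underside, on a 12 mm post. Pralines up to 22 mm high (from underside) along both long sides
- handle (a point): middle of the plate's brass bar handle, 57 mm above the plate's underside (axes as the plate's)
- hole_a (a point): the plate's hole at +x, at the underside
- hole_b (a point): the plate's hole at -x, at the underside
- turntable: revolving white disc, diameter 300, 12 mm thick; origin on its upright turning axis z, at the disc's underside 16 mm above the counter. Turns freely past a full turn, stays where left, takes about 0.1 N m. Brass hub in the middle, diameter 120 mm, flat top 49 mm above the origin. Five fixed jars (diameter 54, 70 mm high) every 72 degrees, 118 mm out; the one at its +x has a red lid, the rest white
- pin_a (a point): tip of the steel locating pin 45 mm from the axis on the turntable's +x side; pins are 10 mm in diameter, stand 18 mm above the hub's top, the last 5 mm tapered
- pin_b (a point): tip of the other pin, 45 mm from the axis on the -x side
- marked_jar (a point): point on the axis of the jar with the red lid, 118 mm from the turntable's axis, at the disc's underside (16 mm above the counter)
- front_mark (a point): fixed point over the stand's foot, 118 mm from the turntable's axis in the direction of the brass pointer, 16 mm above the counter: where the red-lidded jar's point must come
- foot: fixed dark steel foot of the stand, diameter 320 mm, 12 mm thick; origin on the turning axis at the counter, its +x points along the brass pointer, which sticks out to 216 mm from the axis
- gift_green: bystander: green-banded white gift box, 90 x 90 x 35 mm; origin at the centre of its underside
- gift_blue: bystander: blue-banded white gift box, 75 x 75 x 50 mm; origin at the centre of its underside
- spare_jar: bystander: loose clear jar with a GREEN lid, diameter 54 mm, 70 mm high; origin at the centre of its underside
- spatula: bystander: spatula 260 mm long, lying along its own x; origin at the centre of its underside
- ribbon_spool: bystander: red ribbon spool, a ring of diameter 64 mm, 25 mm high; origin at the centre of its underside
- tin: bystander: round tin, diameter 60 mm, 90 mm high; origin at the centre of its underside
There are look-alikes about, which are no part of the job. Leave any green or pink look-alike of the plate alone.

How it is judged:
By the outcome, as a careful person would: the job done as asked, in the order asked, and still so for the second after the job is handed in, while the arm keeps its last pose, push and grip.
It also fails if it takes over 51 s, if anything falls off the work surface, if the arm or the gripper's body presses on something with over 40 N, if the wrist force passes 120 N, or if a joint passes its speed limit or range.

## Working session

There is one attempt and no reset: what is moved stays moved. The work goes in short steps, Python scripts to look and compute and a tool call to move; the robot and the scene stay as the last step left them, time stands still between calls to the robot, and variables do not carry over. Pictures are saved under pics/ and viewed, at most 10 in all, crops included, and the job is handed in when it is done.

Besides the shell and the picture viewer there is one more tool, called after "Call:" as name(argument=value, ...), one argument or row to a line, values as JSON. drive_tool: Moves the arm, as the interface text tells. Its arguments: {"type":"object","properties":{"steps":{"type":"array","items":{"type":"array","items":{"type":"number"}}},"grip_force":{"type":"number"}},"required":["steps"]}

```bash
mkdir -p pics; ls; python3 - <<'E'
from bench import *
import cv2,pickle
print(sense(), tcp_to_grasp)
d={n:camera(n) for n in("scene","top")}
pickle.dump(d,open('a.pkl','wb'))
for n in d: cv2.imwrite(f'pics/{n}0.png',d[n]['frame']); print(d[n]['K'],d[n]['dist'],d[n]['extrinsics'])
E
```

```text
pics
{'t': 0.0, 'qpos': array([66.05028247, 19.13253576,  2.2838018 , 84.01312157, -0.76878451,
       76.96560315, -3.35111914]), 'qd': array([-0.05055376, -0.10843643, -0.08470699,  0.05569342,  0.09299984,
        0.06122988,  0.03561045]), 'joint_efforts': array([ 9.13739477e-04, -6.58548903e+01,  1.36607174e+00, -4.05562663e+01,
        1.66303333e-02,  1.25731490e-02,  2.37008032e-05]), 'eef_pos': array([ 0.20356534, -0.61680143,  0.23039469]), 'tcp_rot': array([-1.79904118e+02,  5.27921028e-03,  1.82661755e+01]), 'wrist_force': array([-0.18128167, -0.03278648, -0.26996982]), 'torque': array([ 0.01034989,  0.03293742, -0.00071514]), 'grasp_force': 0.0, 'finger_gap': 1.0027524924726074} 0.0187
[[434.59266691   0.         319.58403336]
 [  0.         434.59266691 234.15209825]
 [  0.           0.           1.        ]] [-0.10794691  0.          0.          0.          0.        ] [[ 4.15840462e-01 -5.32685174e-01  7.37104616e-01  1.28023349e+00]
 [ 9.09437504e-01  2.43240131e-01 -3.37279804e-01 -3.29936550e-01]
 [ 3.70527866e-04  8.10605171e-01  5.85592963e-01  7.19831418e-01]
 [ 0.00000000e+00  0.00000000e+00  0.00000000e+00  1.00000000e+00]]
[[455.59927389   0.         326.28917662]
 [  0.         455.59927389 241.42118421]
 [  0.           0.           1.        ]] [-0.03337143  0.          0.          0.          0.        ] [[ 0.02076153  0.99046223 -0.13621134  0.35175657]
 [-0.999718    0.02213746  0.0085943   0.03105627]
 [ 0.01152771  0.13599449  0.99064252  1.08946377]
 [ 0.          0.          0.          1.        ]]
```

View pics/top0.png

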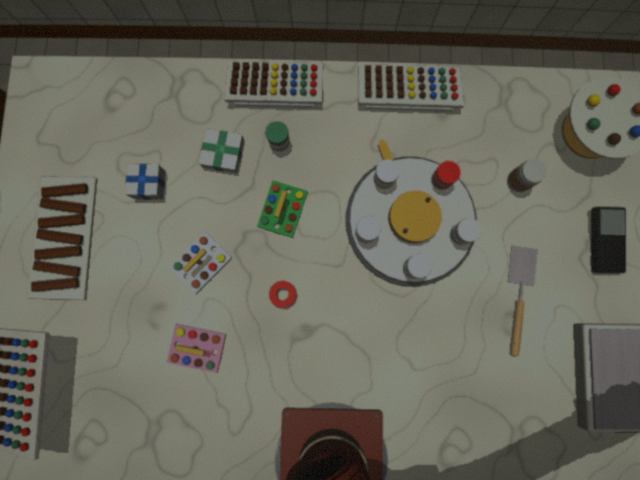

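View pics/scene0.png

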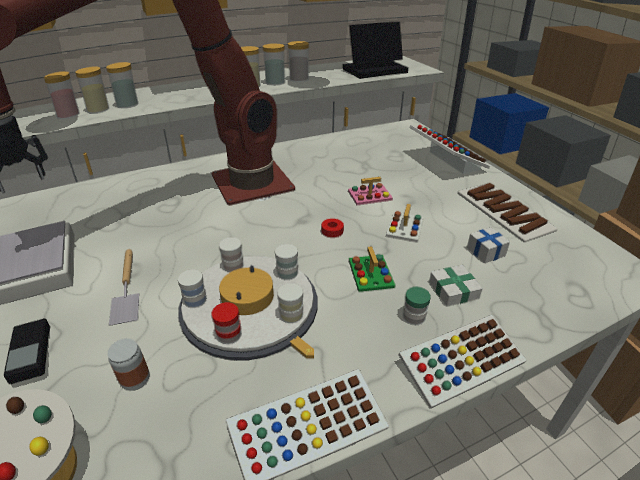

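The top view shows the white plate at about (202,263) with its handle at (194,262). The hub is at (415,217) with pins at (406,230) and (432,206), the red lid at (447,174), and the pointer at (385,149). The scene view agrees with this; the green and pink plates are decoys.

```bash
cat > h.py <<'E'
import numpy as np,cv2
def ray(c,p):
    u=cv2.undistortPoints(np.array(p,float).reshape(-1,1,2),c['K'],c['dist']).reshape(-1,2)
    d=np.c_[u[:,0],-u[:,1],-np.ones(len(u))]@c['extrinsics'][:3,:3].T
    return c['extrinsics'][:3,3],d
def onz(c,p,z):
    o,d=ray(c,p); return o+d*((z-o[2])/d[:,2])[:,None]
def two(c1,p1,c2,p2):
    o1,d1=ray(c1,p1);o2,d2=ray(c2,p2)
    A=np.c_[d1[0],-d2[0]];s=np.linalg.lstsq(A,o2-o1,rcond=None)[0]
    a,b=o1+s[0]*d1[0],o2+s[1]*d2[0]
    return (a+b)/2,np.linalg.norm(a-b)
def proj(c,P):
    E=np.linalg.inv(c['extrinsics']);q=np.atleast_2d(P)@E[:3,:3].T+E[:3,3]
    return cv2.projectPoints(q*[1,-1,-1],np.zeros(3),np.zeros(3),c['K'],c['dist'])[0].reshape(-1,2)
def blobs(c,lo,hi,roi=None,amin=8):
    """HSV mask contours inside roi (x0,y0,x1,y1): list of (area, centroid, minAreaRect, contour)"""
    m=cv2.inRange(cv2.cvtColor(c['frame'],cv2.COLOR_BGR2HSV),np.array(lo),np.array(hi))
    if roi: k=np.zeros_like(m);k[roi[1]:roi[3],roi[0]:roi[2]]=255;m&=k
    r=[]
    for q in cv2.findContours(m,cv2.RETR_EXTERNAL,cv2.CHAIN_APPROX_NONE)[0]:
        M=cv2.moments(q)
        if M['m00']>=amin: r.append((M['m00'],np.array([M['m10'],M['m01']])/M['m00'],cv2.minAreaRect(q),q))
    return sorted(r,key=lambda t:-t[0])
E
python3 - <<'E'
import pickle;from h import *
d=pickle.load(open('a.pkl','rb'));t=d['top'];s=d['scene']
def show(n,c,z,*a):
    for b in blobs(c,*a)[:4]: print(n,b[0],b[1].round(1),onz(c,b[1],z)[0].round(4),[np.round(x,1) for x in b[2]])
Y=((15,110,90),(32,255,255))
show('hub',t,.065,*Y,(385,185,446,246)); show('ptr',t,.012,*Y,(370,135,400,162))
show('handle',t,.064,*Y,(175,240,212,275))
show('red',t,.098,(170,120,80),(180,255,255),(425,155,470,195))
show('redlo',t,.098,(0,150,80),(8,255,255),(425,155,470,195))
hub=blobs(t,*Y,(385,185,446,246))[0]
q=onz(t,hub[3].reshape(-1,2),.065)[:,:2].astype(np.float32);print('hub circ',cv2.minEnclosingCircle(q),cv2.fitEllipse(q))
show('pins',t,.083,(0,0,0),(180,255,75),(390,190,442,244))
show('handle s',s,.064,*Y,(395,195,420,235));show('hub s',s,.065,*Y,(210,250,290,320))
show('ptr s',s,.012,*Y,(285,330,320,365))
E
```

```text
hub 1950.0 [415.3 215.7] [ 0.5568 -0.1809  0.065 ] [array([415. , 215.5]), array([49., 50.]), np.float64(90.0)]
ptr 143.5 [384.3 149.7] [ 0.7312 -0.1165  0.012 ] [array([384.2, 149.7]), array([21.1,  9. ]), np.float64(69.0)]
handle 104.5 [193.5 260.1] [0.4434 0.3211 0.064 ] [array([193.8, 259.8]), array([ 4.9, 26.9]), np.float64(45.0)]
redlo 364.0 [448.1 172. ] [ 0.6524 -0.2493  0.098 ] [array([448.3, 171.8]), array([21.2, 21.9]), np.float64(45.0)]
hub circ ((0.5570396780967712, -0.18096357583999634), 0.059575341641902924) ((0.5572991967201233, -0.18097025156021118), (0.11572805047035217, 0.11582740396261215), 27.19820213317871)
pins 60.5 [401.3 236.7] [ 0.5046 -0.1455  0.083 ] [array([402.8, 235.5]), array([37.4,  9.6]), np.float64(34.1)]
pins 8.0 [427.5 199.5] [ 0.5913 -0.2053  0.083 ] [array([427.5, 199.5]), array([3., 3.]), np.float64(90.0)]
handle s 33.5 [406.9 210. ] [0.451  0.3189 0.064 ] [array([406.5, 211.2]), array([ 4.2, 15.1]), np.float64(12.1)]
hub s 1729.5 [246.4 289. ] [ 0.5763 -0.1847  0.065 ] [array([247.7, 287.6]), array([49.1, 47.7]), np.float64(43.0)]
ptr s 210.0 [302.7 346.5] [ 0.7341 -0.1181  0.012 ] [array([303. , 346.7]), array([27.1, 10.3]), np.float64(40.9)]
```

Call:
drive_tool(
  steps=[
    [47, -30, -10, 0, 1],
    [47, -30, -10, 0, 1],
    [47, -30, -10, 0, 1],
    [47, -30, -10, 0, 1],
    [47, -30, -10, 0, 1],
    [47, -30, -10, 0, 1],
    [47, -30, -10, 0, 1],
    [47, -30, -10, 0, 1],
    [47, -30, -10, 0, 1],
    [47, -30, -10, 0, 1],
  ],
)

```text
t: 1.35
eef_pos: [0.5567, -0.1836, 0.3314]
tcp_rot: [-180.0, 0.0, 18.2]
wrist_force: [0.6, -0.7, -0.4]
finger_gap: 0.999
grasp_force: 0.0
```

Call:
drive_tool(
  steps=[
    [0, 0, 0, -10, 1],
    [0, 0, 0, -10, 1],
    [0, 0, 0, -10, 1],
    [0, 0, 0, -10, 1],
    [0, 0, 0, -10, 1],
    [0, 0, 0, 0, 1],
  ],
)

```text
t: 2.1
eef_pos: [0.5558, -0.1851, 0.3309]
tcp_rot: [-180.0, -0.0, 68.2]
wrist_force: [-0.2, 0.1, -0.7]
finger_gap: 1.002
grasp_force: 0.0
```

```bash
python3 - <<'E'
from bench import *
import cv2,pickle
from h import *
s=sense();print(s['t'],s['qpos'].round(1),s['eef_pos'].round(4),s['tcp_rot'].round(2))
c=camera('wrist');pickle.dump(c,open('w1.pkl','wb'));cv2.imwrite('pics/w1.png',c['frame']);print(c['K'],c['dist'],c['extrinsics'].round(3))
print(proj(c,[[.557,-.181,.065],[.5936,-.2072,.083],[.5204,-.1548,.083],[.653,-.2497,.098],[.733,-.116,.012]]).round())
E
```

```text
2.1 [ 34.3  11.4 -24.   82.9   4.6  86.8 -11.3] [ 0.5558 -0.1851  0.3309] [-179.96   -0.     68.2 ]
[[432.92676292   0.         323.45916143]
 [  0.         432.92676292 239.89948817]
 [  0.           0.           1.        ]] [-0.10835367  0.          0.          0.          0.        ] [[ 0.928  0.354  0.118  0.586]
 [-0.373  0.882  0.287 -0.111]
 [-0.002 -0.31   0.951  0.474]
 [ 0.     0.     0.     1.   ]]
[[324. 182.]
 [371. 197.]
 [276. 174.]
 [450. 220.]
 [461.  51.]]
```

View pics/w1.png

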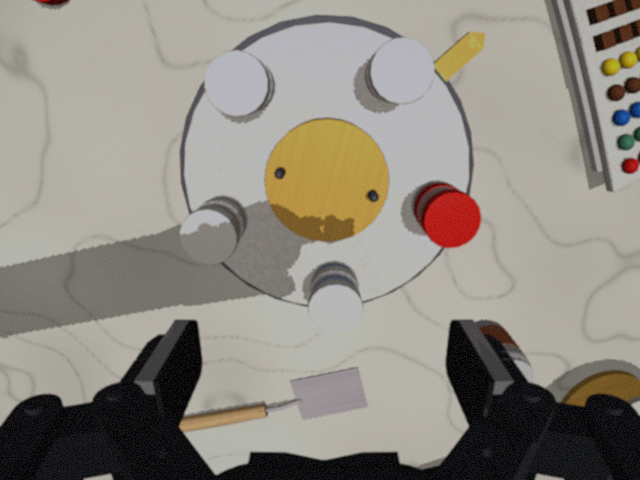

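The wrist view shows the pins at (280,173) and (373,196), the hub around (327,180), the red lid top at (450,218), and the pointer tip at about (484,40).

```bash
cat > pins.py <<'E'
from h import *
def circ_on(c,q,z):
    p=onz(c,q.reshape(-1,2),z)[:,:2]
    A=np.c_[2*p,np.ones(len(p))];s=np.linalg.lstsq(A,(p**2).sum(1),rcond=None)[0]
    return s[:2],np.sqrt(s[2]+s[:2]@s[:2])
def pins(c):
    """pin tips from dark blobs near where they must be"""
    o=[]
    for P in ([.5936,-.2072,.083],[.5204,-.1548,.083]):
        u,v=proj(c,P)[0].astype(int)
        b=blobs(c,(0,0,0),(180,255,62),(u-13,v-13,u+14,v+14),6)
        o.append((b[0][0],b[0][1].round(1),onz(c,b[0][1],.081)[0][:2]) if b else None)
    return o
def angle(v): return np.degrees(np.arctan2(v[1],v[0]))
def report(c):
    p=pins(c);print('pins',p)
    if all(p): d=p[0][2]-p[1][2];print('mid',((p[0][2]+p[1][2])/2).round(4),'dist',np.hypot(*d).round(4),'ang',angle(d).round(2))
E
python3 - <<'E'
import pickle;from pins import *
c=pickle.load(open('w1.pkl','rb'));report(c)
ptr=blobs(c,(15,110,90),(32,255,255),(430,20,500,85))[0];print(ptr[1],[onz(c,ptr[1],.012)[0].round(4)],ptr[2])
p=onz(c,ptr[3].reshape(-1,2),.012)[:,:2];l=cv2.fitLine(p.astype(np.float32),cv2.DIST_L2,0,.01,.01).ravel();print('ptr dir',angle(l[:2]),l[2:])
tip=p[np.argmax(p@[.94,.34])];print('tip',tip)
red=blobs(c,(0,150,150),(8,255,255),(405,170,490,255))[0]
h=cv2.convexHull(red[3]);print('red',red[0],red[1])
hsv=cv2.cvtColor(c['frame'],cv2.COLOR_BGR2HSV);print(hsv[218,450],hsv[195,430],hsv[190,440])
hub=blobs(c,(15,110,60),(32,255,255),(255,105,400,255))[0];print('hub',circ_on(c,hub[3],.065))
# foot/disc rim
E
```

```text
pins [(37.5, array([371.4, 194.4]), array([ 0.59459333, -0.20532908])), (29.0, array([280.8, 171.4]), array([ 0.52529345, -0.1545314 ]))]
mid [ 0.5599 -0.1799] dist 0.0859 ang -36.24
[459.30395738  54.22465753] [array([ 0.7299, -0.1184,  0.012 ])] ((460.68389892578125, 52.80836868286133), (21.34832191467285, 59.854698181152344), 48.57633590698242)
ptr dir 20.293667 [ 0.73109055 -0.11802328]
tip [ 0.76006404 -0.10832024]
red 2289.5 [452.19261848 219.48656912]
[  1 206 182] [176  30  68] [178  40  77]
hub (array([ 0.55912245, -0.18184413]), np.float64(0.05837574671499639))
```

Call:
drive_tool(
  steps=[
    [0, 0, 0, -9.5, 1],
    [0, 0, 0, -9.5, 1],
    [0, 0, 0, -9.5, 1],
    [0, 0, 0, -9.5, 1],
    [0, 0, 0, -9.5, 1],
    [0, 0, 0, -9.5, 1],
    [0, 0, 0, -9.5, 1],
    [0, 0, 0, -9.5, 1],
    [0, 0, 0, 0, 1],
    [0, 0, 0, 0, 1],
  ],
)

```text
t: 3.4
eef_pos: [0.556, -0.1851, 0.3312]
tcp_rot: [-180.0, -0.0, 144.0]
wrist_force: [-0.1, -0.6, -0.6]
finger_gap: 0.994
grasp_force: 0.0
```

```bash
python3 - <<'E'
from bench import *
import pickle;from pins import *
s=sense();print(s['t'],s['qpos'].round(1),s['eef_pos'].round(4),s['tcp_rot'].round(2))
c=camera('wrist');pickle.dump(c,open('w2.pkl','wb'));c0=pickle.load(open('w1.pkl','rb'));crops=[]
for c in(c0,c):
    report(c)
    hub=[b for b in blobs(c,(15,110,60),(32,255,255)) if b[0]>3000][0];h=cv2.convexHull(hub[3]);print('hub',circ_on(c,h,.065))
    u,v=proj(c,[.558,-.181,.065])[0].astype(int);crops.append(cv2.resize(c['frame'][v-75:v+75,u-75:u+75],None,fx=2.6,fy=2.6,interpolation=cv2.INTER_CUBIC));print(u,v)
cv2.imwrite('pics/crop1.png',np.hstack(crops))
R=c['extrinsics'];T=s['eef_pos'];print('cam in world - tcp',R[:3,3]-T)
E
```

```text
3.4 [ 40.4  12.2 -31.4  82.5   6.4  87.   63.1] [ 0.556  -0.1851  0.3312] [-1.8000e+02 -1.0000e-02  1.4395e+02]
pins [(37.5, array([371.4, 194.4]), array([ 0.59459333, -0.20532908])), (29.0, array([280.8, 171.4]), array([ 0.52529345, -0.1545314 ]))]
mid [ 0.5599 -0.1799] dist 0.0859 ang -36.24
hub (array([ 0.55914044, -0.1819199 ]), np.float64(0.05881600134167134))
324 181
pins [(42.5, array([327.7, 233.7]), array([ 0.59185179, -0.20681954])), (62.5, array([327.9, 141.4]), array([ 0.52206288, -0.15591917]))]
mid [ 0.557  -0.1814] dist 0.0864 ang -36.11
hub (array([ 0.5582468 , -0.18209345]), np.float64(0.05887442189754988))
328 186
cam in world - tcp [-0.06403241  0.04691588  0.1430436 ]
```

View pics/crop1.png

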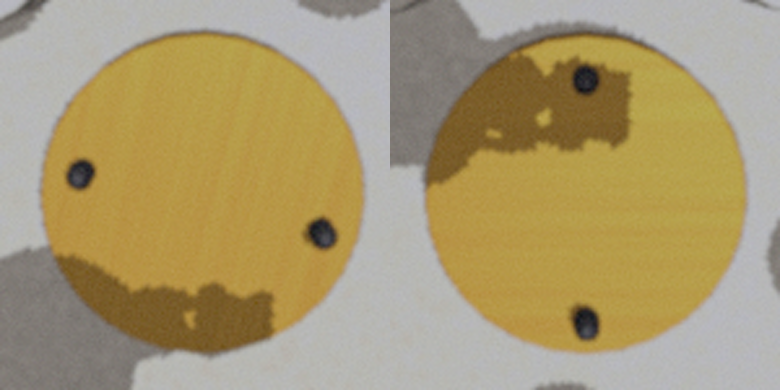

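Crop: both pins show clearly as dark dots on the hub. Both views give a pin line angle of about -36.1° and a hub centre of about (0.558, -0.182). Next, the plate.

Call:
drive_tool(
  steps=[
    [43.2, 38.1, 3, 0, 1],
    [43.2, 38.1, 3, 0, 1],
    [43.2, 38.1, 3, 0, 1],
    [43.2, 38.1, 3, 0, 1],
    [43.2, 38.1, 3, 0, 1],
    [43.2, 38.1, 3, 1, 1],
    [43.2, 38.1, 3, 2, 1],
    [43.2, 38.1, 3, 3, 1],
    [43.2, 38.1, 3, 3, 1],
    [0, 0, 0, 0, 1],
  ],
)

```text
t: 4.7
eef_pos: [0.4477, 0.3272, 0.3041]
tcp_rot: [180.0, -0.2, 135.5]
wrist_force: [0.1, -1.3, 0.3]
finger_gap: 0.995
grasp_force: 0.0
```

```bash
python3 - <<'E'
from bench import *
import pickle;from pins import *
s=sense();print(s['t'],s['qpos'].round(1),s['eef_pos'].round(4),s['tcp_rot'].round(2))
c=camera('wrist');pickle.dump(c,open('w3.pkl','wb'));cv2.imwrite('pics/w3.png',c['frame'])
print(proj(c,[.4434,.3211,.064]))
for b in blobs(c,(15,110,60),(32,255,255))[:4]: print(b[0],b[1],b[2],onz(c,b[1],.064)[0].round(4))
E
```

```text
4.7 [  6.5  12.4 -54.6  88.7  10.   84.1  -3. ] [0.4477 0.3272 0.3041] [ 1.7998e+02 -1.6000e-01  1.3551e+02]
[[315.62282979 194.53310105]]
1307.0 [152.05967865  33.50650344] ((153.86451721191406, 37.65670394897461), (32.078269958496094, 73.6589126586914), 53.84181594848633) [0.2482 0.3212 0.064 ]
924.0 [279.64862915 400.07323232] ((277.6764831542969, 402.20587158203125), (53.11530303955078, 31.287094116210938), 75.96376037597656) [0.5748 0.1354 0.064 ]
731.0 [316.76698586 194.77701778] ((316.62103271484375, 195.0418701171875), (69.778076171875, 11.986417770385742), 87.27368927001953) [0.4443 0.3217 0.064 ]
308.0 [220.92532468  38.73376623] ((221.00001525878906, 38.500003814697266), (20.50609588623047, 19.091880798339844), 45.0) [0.2938 0.3586 0.064 ]
```

View pics/w3.png

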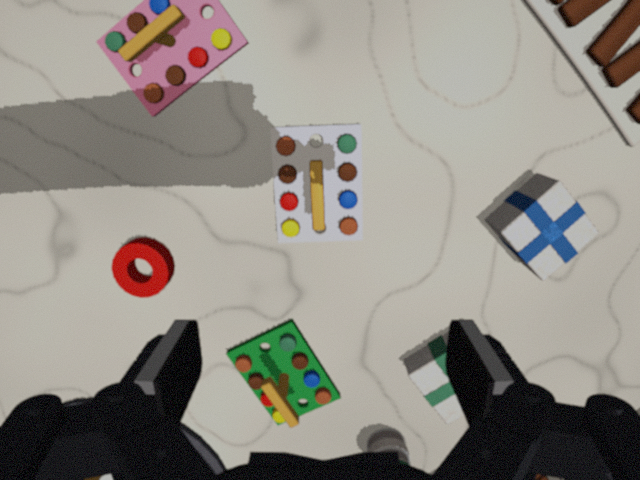

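The white plate is at (318,185) with its brass handle at (317,195), almost upright in the picture. Nothing stands within reach of the open fingers.

```bash
cat > hand.py <<'E'
from pins import *
def handle(c,near,z):
    b=min((b for b in blobs(c,(15,110,60),(32,255,255)) if b[0]>250),key=lambda b:np.hypot(*(b[1]-near)))
    p=onz(c,cv2.boxPoints(b[2]),z)[:,:2];e=[p[1]-p[0],p[2]-p[1]];l=max(e,key=lambda v:np.hypot(*v))
    return p.mean(0),angle(l)%180,[np.hypot(*v) for v in e],b[1]
def local(s,dw):
    a=np.radians(s['tcp_rot'][2]);return np.array([np.cos(a)*dw[0]+np.sin(a)*dw[1],np.sin(a)*dw[0]-np.cos(a)*dw[1]])*1000
E
python3 - <<'E'
from bench import *
from hand import *
s=sense();c=camera('wrist');n=proj(c,[.4443,.3217,.064])[0]
p,a,e,_=handle(c,n,.064);print(p,a,e)
# plate outline: white edge lines
hsv=cv2.cvtColor(c['frame'],cv2.COLOR_BGR2HSV);print('plate',hsv[220,317-15],'table',hsv[260,317])
s=sense();print(s['eef_pos'],s['tcp_rot'],local(s,p-s['eef_pos'][:2]))
g=cv2.cvtColor(c['frame'],cv2.COLOR_BGR2GRAY)
for y0,x0,x1 in((215,255,290),):
  pass
b=blobs(c,(105,0,150),(150,60,255),(255,110,380,255),800)
for q in b[:2]:
  r=cv2.minAreaRect(q[3]);w=onz(c,cv2.boxPoints(r),.01)[:,:2];print('plate rect',w.mean(0),angle(w[1]-w[0]),np.hypot(*(w[1]-w[0])),np.hypot(*(w[2]-w[1])))
E
```

```text
[0.44491983 0.32092775] 137.38406611412523 [np.float64(0.010802354014682892), np.float64(0.06352400107411572)]
plate [108   7 192] table [ 24  20 187]
[0.45024006 0.32266808 0.3041074 ] [-1.79971844e+02 -2.22968874e-02  1.35255633e+02] [ 2.55362178 -4.98123204]
plate rect [0.44507361 0.32109094] 46.02716834550964 0.08638361783765301 0.12168501103813137
```

Call:
drive_tool(
  steps=[
    [2.5, -5, 50, -1.2, 1],
    [0, 0, 50, 0, 1],
    [0, 0, 50, 0, 1],
    [0, 0, 50, 0, 1],
    [0, 0, 35, 0, 1],
    [0, 0, 20, 0, 1],
    [0, 0, 11, 0, 1],
    [0, 0, 0, 0, 1],
    [0, 0, 0, 0, 1],
  ],
)

```text
t: 5.92
eef_pos: [0.446, 0.3209, 0.0395]
tcp_rot: [179.9, 0.0, 136.4]
wrist_force: [0.0, 0.6, 0.6]
finger_gap: 0.997
grasp_force: 0.0
```

Call:
drive_tool(
  steps=[
    [0, 0, 0, 0, -1],
    [0, 0, 0, 0, -1],
    [0, 0, 0, 0, -1],
    [0, 0, 0, 0, -1],
    [0, 0, 0, 0, -1],
    [0, 0, 0, 0, -1],
    [0, 0, 0, 0, -1],
    [0, 0, 0, 0, -1],
  ],
  grip_force=80,
)

```text
t: 6.92
eef_pos: [0.4454, 0.3206, 0.0385]
tcp_rot: [180.0, 0.0, 136.5]
wrist_force: [-0.4, 0.1, 2.9]
finger_gap: 0.127
grasp_force: 78.2
```

Call:
drive_tool(
  steps=[
    [0, 0, -10, 0, -1],
    [0, 0, -20, 0, -1],
    [0, 0, -30, 0, -1],
    [0, 0, -40, 0, -1],
    [0, 0, -40, 0, -1],
    [0, 0, -20, 0, -1],
    [0, 0, -5, 0, -1],
    [0, 0, 0, 0, -1],
    [0, 0, 0, 0, -1],
  ],
)

```text
t: 8.05
eef_pos: [0.4447, 0.3199, 0.2019]
tcp_rot: [-179.9, -0.0, 136.5]
wrist_force: [-0.6, -0.1, -4.2]
finger_gap: 0.124
grasp_force: 78.3
```

```bash
python3 - <<'E'
from bench import *
import pickle;from hand import *
s=sense();print(s['t'],s['qpos'].round(1),s['eef_pos'].round(4),s['tcp_rot'].round(2),s['wrist_force'],s['torque'],s['finger_gap'])
c=camera('wrist');pickle.dump(c,open('w4.pkl','wb'));cv2.imwrite('pics/w4.png',c['frame'])
e=s['eef_pos'];print(proj(c,[e,e+[0,0,.0187]]))
E
```

```text
8.05 [  6.4  15.3 -54.1  98.4  12.8  73.1  -4.1] [0.4447 0.3199 0.2019] [-1.7988e+02 -5.0000e-02  1.3647e+02] [-0.55159115 -0.08717953 -4.17934474] [-0.02867724  0.01924153 -0.05424842] 0.1243883506955795
[[323.62571675 324.30843599]
 [323.44216871 351.84260628]]
```

View pics/w4.png

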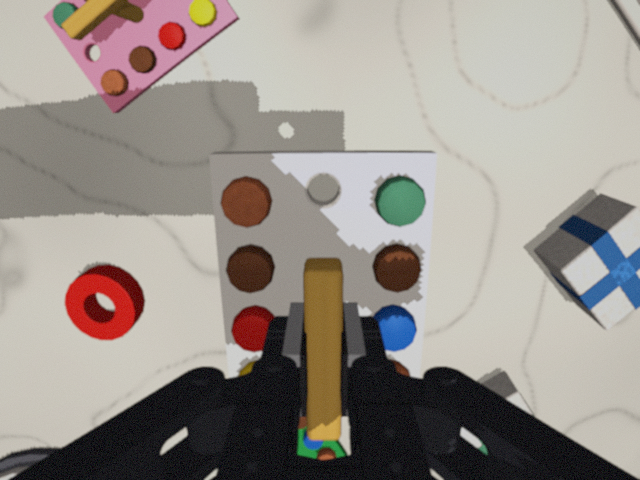

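The plate is held level and centred. Hole A is at (323,188), and the plate's far edge runs from (211,153) to (435,151).

```bash
python3 - <<'E'
from bench import *
import pickle;from hand import *
s=sense();c=pickle.load(open('w4.pkl','rb'));zt=.1734
g=cv2.cvtColor(c['frame'],cv2.COLOR_BGR2GRAY)
# far edge: strongest row step per column
cols=[x for x in range(222,426,6)];roi=g[142:164].astype(float);sb=cv2.Sobel(roi,cv2.CV_64F,0,1,ksize=5)
rows=[142+np.argmax(np.abs(sb[2:-2,x]))+2 for x in cols];print(rows)
hub=blobs(c,(0,0,90),(180,40,165),(300,168,346,208),60)
E=onz(c,np.c_[cols,rows],zt)[:,:2];L=lambda p:local(s,p-s['eef_pos'][:2])
EL=np.array([L(p) for p in E]);m=np.median(EL[:,0]);k=np.abs(EL[:,0]-m)<1.5;f=np.polyfit(EL[k,1],EL[k,0],1);print('edge x',f,'tilt deg',np.degrees(np.arctan(f[0])))
print('hole px323,188',L(onz(c,[323.3,188],zt)[0][:2]))
b=blobs(c,(15,60,30),(32,255,255),(295,245,352,300),50)[0];print(b[2]);
for u in((305,259),(341,259)): print('handle end corner',L(onz(c,u,.2019+.0187+.007)[0][:2]))
for u in((211,153),(435,152)):print('corner',L(onz(c,u,zt)[0][:2]))
E
```

```text
[np.int64(154), np.int64(154), np.int64(154), np.int64(154), np.int64(153), np.int64(153), np.int64(153), np.int64(153), np.int64(153), np.int64(153), np.int64(153), np.int64(153), np.int64(153), np.int64(153), np.int64(153), np.int64(153), np.int64(153), np.int64(152), np.int64(152), np.int64(152), np.int64(152), np.int64(153), np.int64(153), np.int64(153), np.int64(150), np.int64(152), np.int64(152), np.int64(150), np.int64(150), np.int64(150), np.int64(150), np.int64(153), np.int64(150), np.int64(150)]
edge x [1.64804071e-02 5.99973622e+01] tilt deg 0.9441722979090408
hole px323,188 [45.67305384 -0.25040595]
((322.5, 278.5), (41.0, 39.0), 90.0)
handle end corner [35.48532949 -5.3448626 ]
handle end corner [35.48581259  5.07003055]
corner [ 59.94078537 -44.70758106]
corner [60.24948127 43.89432082]
```

Call:
drive_tool(
  steps=[
    [0, 0, 0, -7.4, -1],
    [-19.4, -16.9, 0, 0, -1],
    [-31, -27.1, 0, 0, -1],
    [-42.6, -37.3, 0, 0, -1],
    [-46.5, -40.7, 0, 0, -1],
    [-46.5, -40.7, 0, 0, -1],
    [-46.5, -40.7, 0, 0, -1],
    [-46.5, -40.7, 0, 0, -1],
    [-42.6, -37.3, 0, 0, -1],
    [-31, -27.1, 0, 0, -1],
  ],
)

```text
t: 9.35
eef_pos: [0.5478, -0.1397, 0.2022]
tcp_rot: [-180.0, -0.1, 143.7]
wrist_force: [0.1, 1.0, -2.8]
finger_gap: 0.124
grasp_force: 78.4
```

Call:
drive_tool(
  steps=[
    [-19.4, -16.9, 0, 0, -1],
    [-15.5, -13.6, 0, 0, -1],
    [0, 0, 0, 0, -1],
    [0, 0, 0, 0, -1],
    [0, 0, 0, 0, -1],
  ],
)

```text
t: 9.98
eef_pos: [0.5584, -0.1804, 0.2035]
tcp_rot: [180.0, 0.0, 144.0]
wrist_force: [-0.9, 0.4, -3.2]
finger_gap: 0.122
grasp_force: 78.4
```

```bash
python3 - <<'E'
from bench import *
import pickle;from hand import *
s=sense();print(s['t'],s['qpos'].round(1),s['eef_pos'].round(4),s['tcp_rot'].round(2))
print(local(s,np.array([.558,-.182])-s['eef_pos'][:2]),143.9-s['tcp_rot'][2])
E
```

```text
9.975 [ 45.1  16.6 -37.8  93.6  10.5  73.4  59.4] [ 0.5584 -0.1804  0.2035] [179.98   0.   143.98]
[-0.60572015 -1.5913185 ] -0.08302539446285095
```

Call:
drive_tool(
  steps=[
    [-0.6, -1.6, 15, 0, -1],
    [0, 0, 25, 0, -1],
    [0, 0, 20, 0, -1],
    [0, 0, 10, 0, -1],
    [0, 0, 3, 0, -1],
    [0, 0, 0, 0, -1],
    [0, 0, 0, 0, -1],
  ],
)

```text
t: 10.85
eef_pos: [0.5583, -0.1836, 0.1311]
tcp_rot: [180.0, 0.1, 143.9]
wrist_force: [0.2, 0.4, -4.3]
finger_gap: 0.121
grasp_force: 78.3
```

```bash
python3 - <<'E'
from bench import *
import pickle;from hand import *
s=sense();print(s['t'],s['eef_pos'].round(4),s['tcp_rot'].round(2),s['wrist_force'])
print(local(s,np.array([.558,-.182])-s['eef_pos'][:2]),143.9-s['tcp_rot'][2])
c=camera('wrist');pickle.dump(c,open('w5.pkl','wb'))
e=s['eef_pos'];zt=e[2]-.0285;a=np.radians(s['tcp_rot'][2]);x=np.array([np.cos(a),np.sin(a),0])
P=np.array([.558,-.182,0])+.045*np.array([np.cos(np.radians(143.9)),np.sin(np.radians(143.9)),0])
print('hole top/bot',proj(c,[[*(e+.045*x)[:2],zt],[*(e+.045*x)[:2],zt-.01]]),'pin tip',proj(c,[*P[:2],.083]))
f=c['frame'];cv2.imwrite('pics/w5.png',np.hstack([cv2.resize(f,(400,300)),cv2.resize(f[150:240,265:385],(400,300),interpolation=cv2.INTER_CUBIC)]))
E
```

```text
10.85 [ 0.5583 -0.1836  0.1311] [1.7998e+02 7.0000e-02 1.4386e+02] [ 0.22671473  0.42587283 -4.33658978]
[1.23078754 1.1117424 ] 0.03546485942050026
hole top/bot [[323.4623599  189.68326701]
 [323.48609263 185.00386848]] pin tip [[325.94225414 178.21281759]]
```

View pics/w5.png

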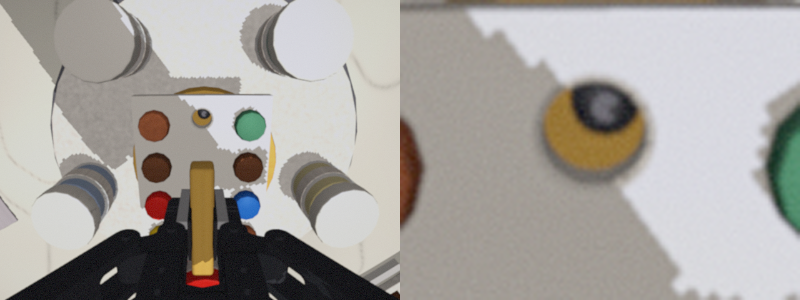

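The pin tip shows in the hole, slightly up and right of centre: tip at about (326.5,180.9), hole rim centre at about (323.8,188.4).

```bash
python3 - <<'E'
from bench import *
import pickle;from hand import *
c=pickle.load(open('w5.pkl','rb'));s=sense();e=s['eef_pos'];print(e,s['tcp_rot'])
# refine blobs in crop: dark pin
for hi in(60,80,95):
  for b in blobs(c,(0,0,0),(180,255,hi),(305,170,345,202),8)[:2]: print(hi,b[0],b[1],b[2])
L=lambda p:local(s,p[:2]-e[:2])
for u in([326.5,180.9],): print('pin',L(onz(c,u,.083)[0]))
print('hole',L(onz(c,[323.8,188.4],e[2]-.0285)[0]))
E
```

```text
[ 0.55828214 -0.18364079  0.13103937] [1.79984905e+02 6.50282917e-02 1.43861106e+02]
60 65.5 [325.04071247 182.56234097] ((325.305908203125, 182.62353515625), (18.65601921081543, 11.497315406799316), 12.52880859375)
80 184.0 [325.49275362 182.13405797] ((326.0, 182.5), (13.0, 18.0), 90.0)
95 201.0 [325.46434494 182.01907131] ((325.5, 182.0), (14.0, 19.0), 90.0)
pin [44.98790863  1.376925  ]
hole [45.4781395   0.18050323]
```

Call:
drive_tool(
  steps=[
    [0.2, 1.2, 0, 0, -1],
    [0, 0, 3, 0, -1],
    [0, 0, 3, 0, -1],
    [0, 0, 3, 0, -1],
    [0, 0, 3, 0, -1],
    [0, 0, 3, 0, -1],
    [0, 0, 0, 0, -1],
  ],
)

```text
t: 11.78
eef_pos: [0.5582, -0.1824, 0.115]
tcp_rot: [-180.0, -0.0, 143.9]
wrist_force: [-0.3, 0.4, -3.2]
finger_gap: 0.12
grasp_force: 78.3
```

```bash
python3 - <<'E'
from bench import *
import pickle;from hand import *
s=sense();print(s['t'],s['eef_pos'].round(4),s['tcp_rot'].round(2),s['wrist_force'],s['torque'])
c=camera('wrist');pickle.dump(c,open('w6.pkl','wb'))
f=c['frame'];cv2.imwrite('pics/w6.png',cv2.resize(f[150:240,265:385],(400,300),interpolation=cv2.INTER_CUBIC))
E
```

```text
11.775 [ 0.5582 -0.1824  0.115 ] [-1.8000e+02 -3.0000e-02  1.4386e+02] [-0.25412679  0.38594054 -3.21667943] [ 0.01439527 -0.02477192 -0.016787  ]
```

View pics/w6.png

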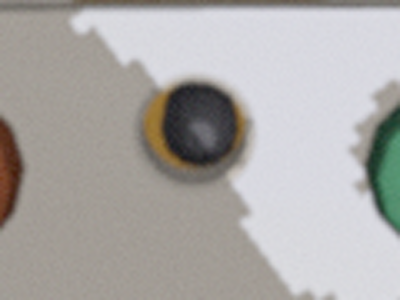

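The pin is inside the hole with no contact force, so I carry on down.

Call:
drive_tool(
  steps=[
    [0, 0.4, 3, 0, -1],
    [0, 0, 3, 0, -1],
    [0, 0, 3, 0, -1],
    [0, 0, 1.5, 0, -1],
    [0, 0, 1, 0, -1],
    [0, 0, 0, 0, -1],
  ],
)

```text
t: 12.58
eef_pos: [0.5586, -0.1821, 0.1038]
tcp_rot: [180.0, -0.0, 143.9]
wrist_force: [0.2, 0.4, -3.1]
finger_gap: 0.126
grasp_force: 78.3
```

Call:
drive_tool(
  steps=[
    [0, 0, 0.7, 0, -1],
    [0, 0, 0.7, 0, -1],
    [0, 0, 0, 0, -1],
  ],
)

```text
t: 12.95
eef_pos: [0.5588, -0.1821, 0.1035]
tcp_rot: [-180.0, 0.0, 143.9]
wrist_force: [-5.0, 1.0, 6.1]
finger_gap: 0.12
grasp_force: 80.0
```

Call:
drive_tool(
  steps=[
    [0, 0, 0, -2, -1],
    [0, 0, 0, -4, -1],
    [0, 0, 0, -6, -1],
    [0, 0, 0, -7, -1],
    [0, 0, 0, -7, -1],
    [0, 0, 0, -7, -1],
    [0, 0, 0, -7, -1],
    [0, 0, 0, -6, -1],
    [0, 0, 0, -4, -1],
    [0, 0, 0, -3, -1],
  ],
)

```text
t: 14.2
eef_pos: [0.5594, -0.1827, 0.1035]
tcp_rot: [-179.9, 0.1, -163.1]
wrist_force: [-1.2, -0.3, 3.3]
finger_gap: 0.121
grasp_force: 79.5
```

Call:
drive_tool(
  steps=[
    [0, 0, 0, -2, -1],
    [0, 0, 0, -1, -1],
    [0, 0, 0, 0, -1],
    [0, 0, 0, 0, -1],
  ],
)

```text
t: 14.7
eef_pos: [0.5594, -0.1827, 0.1035]
tcp_rot: [-179.9, 0.1, -160.2]
wrist_force: [-1.4, -0.8, 6.1]
finger_gap: 0.121
grasp_force: 79.8
```

```bash
python3 - <<'E'
from bench import *
import pickle;from hand import *
s=sense();print(s['t'],s['qpos'].round(1),s['eef_pos'].round(4),s['tcp_rot'].round(2),s['wrist_force'],s['torque'])
d={n:camera(n) for n in('scene','top','wrist')};pickle.dump(d,open('b.pkl','wb'))
t=d['top'];cv2.imwrite('pics/e1.png',np.hstack([cv2.resize(t['frame'][120:300,330:510],(400,400)),cv2.resize(d['scene']['frame'][220:370,165:335],(400,400))]))
E
```

```text
14.7 [ 51.5  24.6 -46.7  99.5  19.7  64.3 108.6] [ 0.5594 -0.1827  0.1035] [-1.7990e+02  6.0000e-02 -1.6017e+02] [-1.39401956 -0.84796146  6.12063698] [-0.23781272  0.35283815  0.05449442]
```

View pics/e1.png

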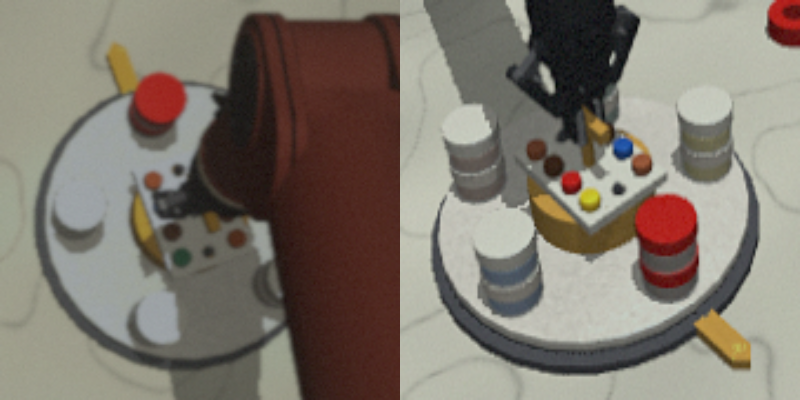

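The plate sits on both pins, which poke through its holes, and the red jar is close to the pointer. Next I measure the remaining angle.

```bash
cat > fin.py <<'E'
from hand import *
def lid(c,roi):
    b=blobs(c,(0,150,60),(8,255,255),roi)[0];return b
def run(d):
    for n,rb,rp in(('top',(380,140,430,185),(370,130,400,162)),('scene',(255,295,310,350),(285,330,330,385))):
        c=d[n];C=np.array([.557,-.181]);Y=((15,110,70),(32,255,255))
        b=lid(c,rb)
        # lid top: red mask's top-face via convex hull ellipse on plane z=.098
        q=b[3].reshape(-1,2)
        if n=='scene': q=q[q[:,1]<b[1][1]-2]
        o,r=circ_on(c,q,.098);ce=onz(c,b[1],.098)[0][:2]
        p=blobs(c,*Y,rp)[0];w=onz(c,p[3].reshape(-1,2),.012)[:,:2];l=cv2.fitLine(w.astype(np.float32),cv2.DIST_L2,0,.01,.01).ravel()
        pc=onz(c,p[1],.012)[0][:2]
        print(n,'lid circ',o.round(4),round(r,4),angle(o-C).round(2),np.hypot(*(o-C)).round(4),'centroid',ce.round(4),angle(ce-C).round(2),'ptr',pc.round(4),angle(pc-C).round(2),'line',l[:2],angle(l[:2]).round(2))
E
python3 - <<'E'
import pickle;from fin import *
d=pickle.load(open('b.pkl','rb'));run(d)
c=d['wrist'];
for P in([.6665,-.1406,.098],[.733,-.116,.012]):print(proj(c,P))
a=pickle.load(open('a.pkl','rb'));b=lid(a['top'],(425,155,470,195));print('before',circ_on(a['top'],b[3],.098))
E
```

```text
top lid circ [ 0.6683 -0.1432] 0.0251 18.74 0.1175 centroid [ 0.6682 -0.1432] 18.77 ptr [ 0.7288 -0.1173] 20.35 line [0.9485308 0.316685 ] 18.46
scene lid circ [ 0.6779 -0.1479] 0.0269 15.31 0.1254 centroid [ 0.6804 -0.1477] 15.09 ptr [ 0.7358 -0.1195] 18.99 line [0.95956147 0.2814991 ] 16.35
[[330.26038724 523.62598176]]
[[329.10291153 485.76104324]]
before (array([ 0.65217501, -0.24906934]), np.float64(0.025127792950601757))
```

```bash
cat > jars.py <<'E'
from hand import *
def phase(c,C,ang,ks,rw=.025):
    """lid circles by Hough around expected spots; return turntable phase per jar"""
    g=cv2.cvtColor(c['frame'],cv2.COLOR_BGR2GRAY);out=[]
    for k in ks:
        a=np.radians(ang+72*k);P=np.array([C[0]+.118*np.cos(a),C[1]+.118*np.sin(a),.098])
        q=proj(c,[P,P+[0,rw,0]]);R=np.hypot(*(q[1]-q[0]));u,v=q[0].astype(int);m=int(1.7*R)
        if not(m<u<640-m and m<v<480-m): continue
        z=4;im=cv2.resize(g[v-m:v+m,u-m:u+m],None,fx=z,fy=z,interpolation=cv2.INTER_CUBIC)
        h=cv2.HoughCircles(cv2.medianBlur(im,5),cv2.HOUGH_GRADIENT,1,400,param1=60,param2=12,minRadius=int(R*z*.85),maxRadius=int(R*z*1.2))
        if h is None: continue
        x,y,r=h[0,0];px=np.array([(x+.5)/z-.5+u-m,(y+.5)/z-.5+v-m]);w=onz(c,px,.098)[0][:2];d=w-C
        out.append((k,w.round(4),round(r/z/R*rw,4),np.hypot(*d).round(4),((angle(d)-72*k+180)%360-180).round(2)))
    return out
E
python3 - <<'E'
import pickle;from jars import *
C=np.array([.557,-.181]);Cw=np.array([.5585,-.182])
a=pickle.load(open('a.pkl','rb'))['top'];d=pickle.load(open('b.pkl','rb'))
for n,c,CC,an in(('top0',a,C,-36),('w1',pickle.load(open('w1.pkl','rb')),Cw,-36),('w2',pickle.load(open('w2.pkl','rb')),Cw,-36),('topN',d['top'],C,18.7),('wN',d['wrist'],Cw,18.7)):
    o=phase(c,CC,an,range(5));print(n);[print('  ',*x) for x in o]
    if len(o)==5:print('  mean centre',np.mean([x[1] for x in o],0))
E
```

```text
top0
   0 [ 0.6513 -0.2496] 0.0267 0.1166 -36.04
   1 [ 0.6535 -0.112 ] 0.0261 0.1186 -36.42
   2 [ 0.5217 -0.0696] 0.0264 0.1169 -36.44
   3 [ 0.4406 -0.1832] 0.027 0.1165 -34.9
   4 [ 0.5219 -0.2955] 0.0267 0.1197 -35.04
  mean centre [ 0.5578  -0.18198]
w1
   0 [ 0.6542 -0.2485] 0.0276 0.1165 -34.78
   1 [ 0.6532 -0.1133] 0.0253 0.1171 -36.04
   2 [ 0.5227 -0.0713] 0.0249 0.1164 -36.08
   3 [ 0.4393 -0.1837] 0.0273 0.1192 -35.2
   4 [ 0.5268 -0.283 ] 0.0296 0.1058 -35.42
  mean centre [ 0.55924 -0.17996]
w2
   0 [ 0.6514 -0.2491] 0.0269 0.1146 -35.86
   1 [ 0.6583 -0.1129] 0.0285 0.1214 -37.31
   2 [ 0.5238 -0.0695] 0.0276 0.1177 -36.84
   3 [ 0.4406 -0.1853] 0.0283 0.1179 -34.38
   4 [ 0.5238 -0.2979] 0.0298 0.1209 -34.67
  mean centre [ 0.55958 -0.18294]
topN
   0 [ 0.6677 -0.1425] 0.0272 0.1172 19.16
   1 [ 0.5571 -0.0637] 0.026 0.1173 17.97
   2 [ 0.4447 -0.1453] 0.0254 0.1178 18.38
   3 [ 0.4813 -0.2561] 0.0216 0.1066 8.8
wN
```

Call:
drive_tool(
  steps=[
    [0, 0, 0, -0.8, -1],
    [0, 0, 0, -0.8, -1],
    [0, 0, 0, 0, -1],
    [0, 0, 0, 0, -1],
    [0, 0, 0, 0, -1],
  ],
)

```text
t: 15.48
eef_pos: [0.5594, -0.1828, 0.1035]
tcp_rot: [-179.9, 0.1, -158.6]
wrist_force: [-1.8, -0.9, 5.9]
finger_gap: 0.127
grasp_force: 79.8
```

```bash
python3 - <<'E'
from bench import *
import pickle;from fin import *;from jars import *
s=sense();print(s['t'],s['qpos'].round(1),s['eef_pos'].round(4),s['tcp_rot'].round(2),s['wrist_force'],s['torque'])
d={n:camera(n) for n in('scene','top','wrist')};pickle.dump(d,open('c.pkl','wb'));run(d)
for x in phase(d['top'],np.array([.558,-.182]),20,range(3)):print(x)
t=d['top']
# scene view: predicted pixels of lid centre for candidate angles vs red mask columns
b=lid(d['scene'],(255,295,310,350));q=b[3].reshape(-1,2);print('scene lid x-range',q[:,0].min(),q[:,0].max(),b[1])
a=pickle.load(open('a.pkl','rb'))['scene'];b0=lid(a,(205,295,245,345))[3].reshape(-1,2);print('before',b0[:,0].min(),b0[:,0].max())
for an,cc in((-35.8,a),(19,d['scene']),(20.3,d['scene']),(21.5,d['scene'])):
    r=np.radians(an);print(an,proj(cc,[.558+.118*np.cos(r),-.182+.118*np.sin(r),.090]))
cv2.imwrite('pics/f.png',np.hstack([cv2.resize(t['frame'][130:210,365:445],(400,400),interpolation=cv2.INTER_CUBIC),cv2.resize(d['wrist']['frame'][100:420,160:480],(400,400))]))
E
```

```text
15.475 [ 51.7  24.7 -47.   99.5  19.8  64.4 110.1] [ 0.5594 -0.1828  0.1035] [-1.7990e+02  6.0000e-02 -1.5857e+02] [-1.79990515 -0.91465291  5.85504922] [-0.2449275   0.32992787  0.02296001]
top lid circ [ 0.6671 -0.1405] 0.025 20.21 0.1173 centroid [ 0.667  -0.1405] 20.23 ptr [ 0.7292 -0.1168] 20.45 line [0.95173216 0.30692986] 17.87
scene lid circ [ 0.6788 -0.1459] 0.0275 16.08 0.1268 centroid [ 0.68   -0.1451] 16.28 ptr [ 0.7356 -0.1193] 19.05 line [0.9657018  0.25965354] 15.05
(0, array([ 0.6676, -0.1408]), np.float64(0.0259), np.float64(0.1171), np.float64(20.58))
(1, array([ 0.5559, -0.0643]), np.float64(0.0274), np.float64(0.1177), np.float64(19.0))
(2, array([ 0.4459, -0.1497]), np.float64(0.0274), np.float64(0.1167), np.float64(19.94))
scene lid x-range 266 291 [278.86675021 303.59816207]
before 212 238
-35.8 [[224.61947751 313.34184304]]
19 [[277.99760685 302.85770268]]
20.3 [[279.00531313 302.21102534]]
21.5 [[279.91544963 301.60253249]]
```

View pics/f.png

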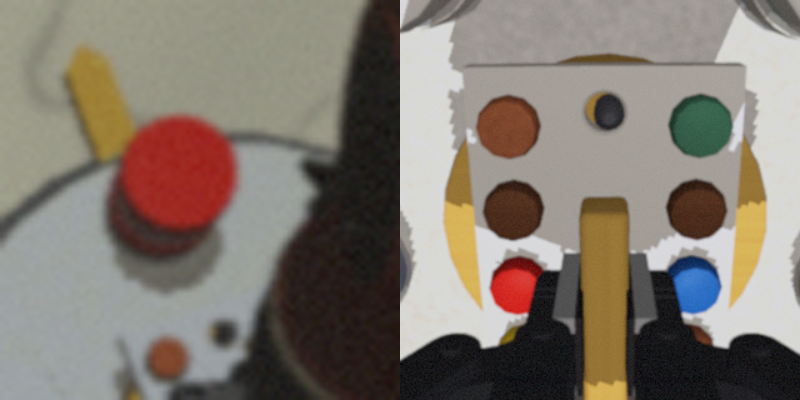

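The pin sits against one side of its hole (taken-up slack). The top, scene and wrist estimates all put the jar at about 20.2°, and the pointer is at about 20.4°. The plate is flush and gently pressed down.

```bash
python3 -c "
from bench import *
print(sign_off())"
```

```text
the job is handed in; nothing more can be done
None
```

The plate is flush on the hub over both pins. The red-lidded jar is lined up with the pointer to within about half a degree by the cameras. The gripper was still holding the handle when I handed the job in at about 15.6 s.

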